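Clip the hanging spice jar onto its stand

TASK

Hang the jar on its stand by its sprung snap hook: turn the gate of the hook towards the stand's wire loop and press it gently against the loop's front bar until the bar passes and the gate springs shut behind it. With the bar in the top of the hook, pull the jar down with about a kilogram's pull (10 N) for half a second to prove that it has caught; never load the thin loop with more than 20 N. Then let go and leave the jar hanging still, without disturbing the other things on the board.

Things in the scene. Friction and masses are not known exactly. Their poses are not given: they have to be found in the camera images.
- hanging_jar: loose glass jar (61 mm across, 102 high, grey lid) in a rigid wire hanger with a snap hook on top, 175 mm high in all, about 0.3 kg, standing on the board. Origin: centre of its underside, z up. The hook is a flat closed ring of 6 mm rod in the jar's x-z plane, 38 mm wide, 122 to 175 mm above the origin: grip tab on its -x side, gate on its +x side, bail wires below.
- grip_tab (a point): centre of the hook's black grip tab, the place to hold the jar: an upright plate 27 mm long (jar x), 9 thick (jar y), 34 high (z), 24.5 mm to -x of the jar's centre line, 145 mm above its underside. Grasp from above, closing along jar y, best 3 to 5 mm to -x of this point so that the pads stay behind the ring. Axes as the jar.
- crook (a point): where the loop's bar rests in the top of the hook (bar's axis when the jar hangs): on the jar's centre line, 166.5 mm above its underside, 8.5 mm below the top of the hook. Axes as the jar. With the bar inside and the gate shut, the hook is lowered until the bar lies here.
- gate_spot (a point): spot on the gate's axis where the bar should meet it, give or take 3 mm in height: 16 mm to +x of the crook, 14.5 mm below it; axes as the jar. The hook's round nose ends 5.5 mm above. The bar (pushed to -x in the hook) touches when its axis is 5 mm to +x of here; about 14 mm to -x its load falls away, but the gate shuts only 16 to 20 mm to -x; at 24.5 mm the bar strikes the rigid back of the hook.
- gate (a joint): angle of the hook's gate (rad), a 5 mm rod 24 mm long, hinged 22 mm below gate_spot: 0 shut, grows as it is pushed inwards, stop at 0.85; 0.6 to 0.75 when the bar slips past its end. A spring shuts it: the bar needs about 3 N to start it and 4 to 6 N to pass.
- stand: steel stand fixed to the board: pale stone foot 150 x 130 x 14 mm, post 14 mm thick, 256 mm high, clamp collar with thumbscrew, and an arm that ends in a closed level wire loop pointing along the stand's -x (towards the robot). Origin on the post's axis at the foot's underside, z up. The foot reaches 95 mm to -x of the post and 55 mm to +x.
- collar (a point): point on the post's axis at the loop's height, 222 mm above the stand's underside; axes as the stand. The loop (5 mm wire, 53 mm wide, 51 deep) has its front bar along the stand's y, straight for 28 mm, centred on y = 0. The adjustable arm is clamped somewhere in its travel: the front bar's axis is 67 to 117 mm to -x of here, to be seen or felt; it stays put under the forces of this job.
- pepper_jar: bystander: glass jar of grey powder with black lid, 53 mm across, 118 mm high; origin under its centre
- saucer: bystander: brown saucer, 147 mm across, 19 mm high; origin under its centre
- tall_jar: bystander: glass jar with pale green lid, 44 mm across, 106 mm high; origin under its centre
- small_jar: bystander: glass jar with grey lid, 48 mm across, 95 mm high, no hanger; origin under its centre

How it is judged:
On the way, in this order (a step that is already met when the one before it is completed fails the run):
1. the gate is pushed open by the loop (value of joint gate above 0.4 rad and contact force between hanging_jar and stand above 0.5 N).
2. with the gate shut and the bar in the top of the hook, the jar is pulled down against the loop with at least 6 N (value of joint gate below 0.08 rad and z of crook in the frame of collar between -0.005 and 0.004 m and contact force between hanging_jar and stand above 6 N), for 0.25 s.
At the end, for the whole second after the job is handed in: the jar hangs still (under 100 mm/s) and upright within 0.2 rad from the loop's front bar: bar in the top of the hook within 5 mm in height, 22 mm sideways of the loop's middle, gate shut (under 0.08 rad) (value of joint gate below 0.08 rad and z of crook in the frame of collar between -0.005 and 0.004 m and x of crook in the frame of collar between -0.129 and -0.055 m and y of crook in the frame of collar between -0.022 and 0.022 m and contact force between hanging_jar and stand above 1 N and angle between hanging_jar's own z axis and vertical below 0.2 rad and linear speed of hanging_jar below 0.1 m/s); the robot touches nothing.
It fails at once if the hook or the loop is forced: more than 20 N between the jar with its hook and the stand (contact force between hanging_jar and stand above 20 N).
It fails at once if another thing on the board is shifted by more than 20 mm (distance of any of pepper_jar, saucer, tall_jar, small_jar from where it was at the start of the episode above 0.02 m).
It also fails if it takes over 64 s, if anything falls off the work surface, if the arm or the gripper's body presses on something with over 40 N, if the wrist force passes 120 N, or if a joint passes its speed limit or range.

ROBOT

A 7-joint arm with a two-finger parallel gripper is mounted at the origin on a cart in front of the work surface, level with it; the furniture and walls round the work are solid. World frame = base frame: x ahead of the robot, y to its left, z up, the work surface at z = 0. Lengths are in m, angles in rad, forces in N, time in s.
With the tool pointing down it reaches from about 0.425 to 0.925 m from the base axis. Payload 6.8 kg.
Tool frame: the origin (TCP) lies on the centre line of the jaws, within the pads' length; the fingertips stand 8 mm ahead of it and the grasp point (between the pads) lies 11 mm behind it (bot.tips_ahead is the distance from the TCP to the fingertips, in m); z points along the fingers, y is the line along which they close (so a half turn about z gives the same grasp; the last joint's range is limited). The gripper opens to 85 mm and grips with 20 to 120 N. Pads are 22 mm wide; open, the fingers measure 114 mm over their backs; the gripper's body (76 mm by 85 mm) begins 54 mm behind the grasp point. The pads swing forward as they close: fully open they stand 13 mm farther back than shut.
Start: joints at [1.059, 0.477, 0.022, 1.555, -0.011, 1.109, -0.083], TCP at [0.265, -0.621, 0.239] pointing down, gripper open.
Joint ranges: [-2.96, 2.96], [-0.34, 2.1], [-1.41, 1.46], [0.24, 2.44], [-1.37, 4.51], [0.17, 1.92], [-2.96, 2.96]. Speed limits (rad/s): [2.39, 2.39, 3.14, 3.14, 3.14, 3.14, 3.14].

INTERFACE

Orientations are given as a unit quaternion [w, x, y, z].
In Python, from station import bot gives the robot as it stands.
- The arm moves only by the tool send_rows, never from a script. Its argument "deltas" is text: rows parted by semicolons, each of 4 numbers parted by spaces: the shift along the tool's x, y, z in m, then the turn about the tool's z in degrees. In form: x y z spin; .... A call has 1 to 5 rows; each row is the pose to reach, as a shift and turn from the pose commanded when the call began, along the tool's axes at that moment; what a row does not reach only later rows make up. A row lasts 1/10 s, in which the tool goes at most 50 mm and 8.59 degrees, less where a joint would pass 70% of its speed; a pose out of reach is approached as far as the arm can. A call with a gripper value outside its range is refused whole. "claw" is the opening, from 0 (shut) to 1 (fully open), set as the call begins (left out, the last holds). The fingers move at their own pace and stop on an object; "force" is the grip in N (left out, the last holds). Time passes only in rows, so rows that repeat a pose let the fingers close. It gives the time, the measured TCP pose, the force, the opening and the grip force at its end, in the units of the state.
- bot.get_obs(): the state, without advancing time (a new reading comes with each control period).
- bot.read_camera(name): name is "scene" or "top"; returns a dict with "img" (384x512x3 uint8, red, green, blue), "depth" (384x512 float32, m along the optical axis (not along the pixel's ray), 0 where there is no reading), "fx", "fy", "cx", "cy" (pixels), "dist_coeffs" ([k1, k2, p1, p2, k3] as OpenCV has them; the pictures are not rectified), "camera_from_world" (4x4, takes a point from world to camera coordinates). Camera axes: x right, y up, looking along -z (the intrinsics and any distortion apply to the point x, -y, -z); pixel columns grow to the right and rows downward; lengths in m; the calibration is good to about 2 mm. A picture is of the moment at which its call begins.
- bot.hand_in(): hands the job in; it is judged then, once.
Trained networks look in a picture, given as the dict that the camera call returned (one of the last four; its "shot" number tells which), for a name from the list of things; names that differ only in an ending like _2 or _b are one class to them, and where a whole thing is asked for, a point or a joint stands for the part that bears it (a point fixed in the world has none). Each returns a list of dicts, best first, with "confidence" (0 to 1); they miss things now and then, are a little off and sometimes report something else, mostly with a low value. They report only what shows in the picture. A call takes as long as a camera call.
- bot.masks_of(picture, query): "mask" (384x512 bool, what is visible of it).
- bot.landmark_of(picture, query): "xyz" ([x, y, z] in m, in world coordinates, good to about 4 mm: a listed point, or the origin of a listed thing).
The state is a dict: "t": time; "q": joint angles; "joint_vel": joint speeds; "joint_torque": joint torques, N m; "eef_pos": TCP position; "tool_rot": TCP orientation; "contact_force": force on the tool from outside, world axes, zero at the start; "torque": the same for the moment, N m; "gripper_width": opening from 0.0 (shut) to 1.0 (fully open); "grasp_force": force on a finger pad.
Only numpy, scipy, OpenCV 4.12 (cv2) and the standard library are available. Lean on these libraries where they do the work, as an engineer would, in place of code of your own. Each camera call takes 0.05 s, during which the arm holds its last target. There are 200 camera calls.

## Working session

There is one attempt and no reset: what is moved stays moved. The work goes in short steps, Python scripts to look and compute and a tool call to move; the robot and the scene stay as the last step left them, time stands still between calls to the robot, and variables do not carry over. Pictures are saved under pics/ and viewed, at most 10 in all, crops included, and the job is handed in when it is done.

Besides the shell and the picture viewer there is one more tool, called after ">>>" by a JSON object that holds its "name" and its "arguments". send_rows: Moves the arm, as the interface text tells. Its arguments: {"type":"object","properties":{"deltas":{"type":"string"},"claw":{"type":"number"},"force":{"type":"number"}},"required":["deltas"]}

```bash
mkdir -p pics
cat > h.py <<'E'
import numpy as np, cv2
from station import bot
def px(c,p):
    q=c["camera_from_world"]@np.append(p,1); x,y,z=q[0],-q[1],-q[2]
    K=np.array([[c["fx"],0,c["cx"]],[0,c["fy"],c["cy"]],[0,0,1]])
    return cv2.projectPoints(np.array([[[x,y,z]]],float),np.zeros(3),np.zeros(3),K,np.array(c["dist_coeffs"],float))[0].ravel()
def unproj(c,us,vs,d):
    K=np.array([[c["fx"],0,c["cx"]],[0,c["fy"],c["cy"]],[0,0,1]])
    n=cv2.undistortPoints(np.stack([us,vs],-1).reshape(-1,1,2).astype(float),K,np.array(c["dist_coeffs"],float)).reshape(-1,2)
    P=np.c_[n[:,0]*d,-n[:,1]*d,-d,np.ones(len(d))]
    return (np.linalg.inv(c["camera_from_world"])@P.T).T[:,:3]
def cloud(c,mask):
    v,u=np.nonzero(mask&(c["depth"]>0)); return unproj(c,u,v,c["depth"][v,u])
def save(c,n): cv2.imwrite(f"pics/{n}.png",c["img"][:,:,::-1])
E
python3 - <<'E'
from h import *
np.set_printoptions(precision=4,suppress=True)
o=bot.get_obs();print(o["t"],o["eef_pos"],o["tool_rot"],o["contact_force"])
for n in("scene","top"):
    c=bot.read_camera(n);save(c,n+"0")
    print(n,np.linalg.inv(c["camera_from_world"])[:3])
    for q in("hanging_jar","grip_tab","crook","gate_spot","stand","collar","pepper_jar","saucer","tall_jar","small_jar"):
        for r in bot.landmark_of(c,q)[:2]: print(q,round(r["confidence"],2),np.array(r["xyz"]),px(c,r["xyz"]).round())
E
python3 -c "
import cv2,numpy as np
cv2.imwrite('pics/both0.png',cv2.resize(np.vstack([cv2.imread('pics/scene0.png'),cv2.imread('pics/top0.png')]),(400,600)))"
```

```text
0.0 [ 0.265  -0.6202  0.2383] [-0.0009  0.9797  0.2005 -0.0003] [ 0.6881 -0.2944  0.713 ]
scene [[-0.817   0.4003 -0.415   0.1831]
 [-0.5765 -0.5519  0.6026  0.5059]
 [ 0.0122  0.7316  0.6817  0.7517]]
hanging_jar 0.74 [0.462  0.0685 0.0265] [261. 263.]
hanging_jar 0.7 [ 0.6163 -0.2711  0.0234] [280. 171.]
grip_tab 0.97 [0.4386 0.0537 0.1679] [274. 226.]
crook 0.94 [0.4676 0.0646 0.1866] [261. 218.]
gate_spot 0.78 [0.4779 0.0725 0.1766] [255. 221.]
stand 0.73 [0.6681 0.0587 0.0223] [201. 226.]
collar 0.68 [0.6704 0.0597 0.2425] [192. 163.]
collar 0.48 [ 0.4365 -0.274   0.021 ] [330. 193.]
pepper_jar 0.84 [0.4794 0.228  0.0227] [214. 308.]
saucer 0.91 [ 0.4413 -0.2735  0.0229] [329. 192.]
tall_jar 0.83 [ 0.6154 -0.2712  0.0256] [281. 171.]
small_jar 0.83 [0.6484 0.2148 0.0224] [165. 267.]
top [[-0.0025  0.9935 -0.1141  0.4264]
 [-0.9999 -0.0006  0.0163  0.0015]
 [ 0.0162  0.1142  0.9933  1.3452]]
hanging_jar 0.68 [0.464  0.0701 0.0259] [218. 234.]
grip_tab 0.84 [0.4443 0.0584 0.1686] [220. 240.]
crook 0.94 [0.4599 0.0671 0.1882] [216. 234.]
gate_spot 0.87 [0.48   0.0706 0.1739] [215. 226.]
stand 0.77 [0.6628 0.0586 0.0229] [223. 163.]
collar 0.79 [0.6685 0.0558 0.247 ] [220. 144.]
pepper_jar 0.72 [0.4818 0.2239 0.0222] [163. 227.]
saucer 0.59 [ 0.4414 -0.2774  0.0198] [343. 242.]
saucer 0.41 [ 0.6191 -0.2683  0.0249] [339. 178.]
tall_jar 0.75 [ 0.6181 -0.2684  0.0211] [339. 179.]
small_jar 0.57 [0.6482 0.218  0.0213] [166. 168.]
```

View pics/scene0.png

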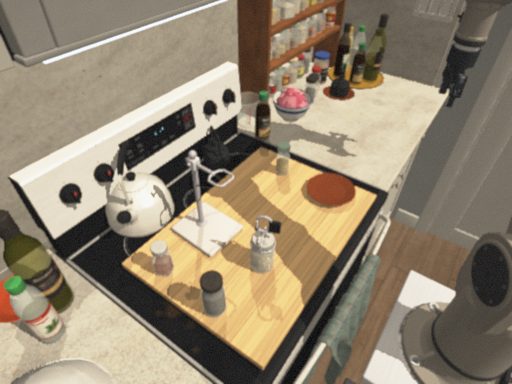

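View pics/top0.png

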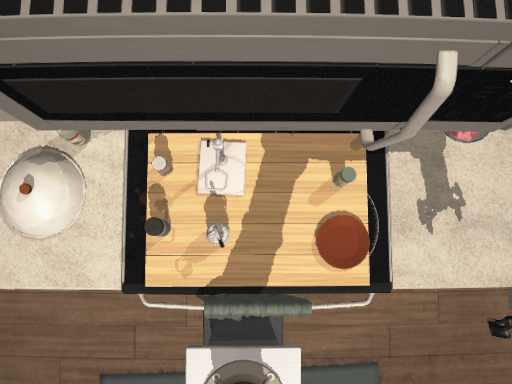

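The scene view shows the jar at about (262,250) with its black tab at (274,226) facing the robot, and the stand at (205,215) with its loop at (220,178). The top view shows the loop at (216,183). Next I measure the loop and the hook's yaw from the clouds.

Run:
```python
from h import *
np.set_printoptions(precision=4,suppress=True)
for n in("scene","top"):
    c=bot.read_camera(n)
    for q in("stand","grip_tab","hanging_jar"):
        r=bot.masks_of(c,q)[0]; P=cloud(c,r["mask"])
        if q=="stand":
            L=P[(P[:,2]>0.225)&(P[:,2]<0.262)&(P[:,0]<0.645)]
            print(n,"loop n",len(L),"x",np.percentile(L[:,0],[0,3,10,50,97]),"y",np.percentile(L[:,1],[2,50,98]),"z",np.median(L[:,2]))
            F=P[(P[:,2]>0.028)&(P[:,2]<0.045)]
            print(" foot",len(F),cv2.minAreaRect(F[:,:2].astype(np.float32)*1000), np.median(F[:,2]))
        if q=="hanging_jar":
            H=P[P[:,2]>0.15]; print(n,"hook",len(H),"m",H.mean(0), cv2.fitLine(H[:,:2].astype(np.float32),cv2.DIST_HUBER,0,.01,.01).ravel(),"zmax",np.percentile(H[:,2],98))
    # rays to loop plane: stand mask pixels at z=0.2445
    m=bot.masks_of(c,"stand")[0]["mask"]; v,u=np.nonzero(m)
    a=unproj(c,u,v,np.ones(len(u))); o=np.linalg.inv(c["camera_from_world"])[:3,3]
    X=o+(a-o)*((0.2445-o[2])/(a-o)[:,2])[:,None]
    k=(X[:,0]<0.61)&(X[:,0]>0.5) & (abs(X[:,1]-.06)<.04)
    ys=np.round(X[k,1],2); 
    for y in np.unique(ys): print("  y",y,"xmin",X[k,0][ys==y].min().round(4), "n",(ys==y).sum())
    if n=="scene": A=cv2.resize(c["img"][140:280,170:310],(560,560),interpolation=2)
    else: B=cv2.resize(c["img"][125:255,185:255],(302,560),interpolation=2)
cv2.imwrite("pics/crop1.png",cv2.resize(np.hstack([A,B]),(800,520))[:,:,::-1])
```

```text
scene loop n 188 x [0.5559 0.5569 0.5583 0.5935 0.64  ] y [0.0389 0.063  0.0891] z 0.24541598978259266
 foot 1972 ((752.3676147460938, 2.5164031982421875), (175.28170776367188, 430.574951171875), 61.5931396484375) 0.035263003548201555
scene hook 226 m [0.4471 0.0618 0.1725] [0.9362 0.3514 0.4421 0.0602] zmax 0.19491309353781233
  y 0.03 xmin 0.5812 n 2
  y 0.04 xmin 0.5573 n 44
  y 0.05 xmin 0.5546 n 25
  y 0.06 xmin 0.5541 n 32
  y 0.07 xmin 0.5535 n 26
  y 0.08 xmin 0.5547 n 36
  y 0.09 xmin 0.5577 n 38
top loop n 205 x [0.5589 0.5611 0.5617 0.5967 0.6407] y [0.0393 0.0627 0.0905] z 0.24814701649119608
 foot 2076 ((653.8323364257812, 60.97856903076172), (130.9846954345703, 158.53065490722656), 86.94393157958984) 0.0378488769610511
top hook 76 m [0.4554 0.0623 0.1865] [0.9205 0.3908 0.4554 0.0623] zmax 0.1998858855680462
  y 0.02 xmin 0.5501 n 51
  y 0.03 xmin 0.5501 n 128
  y 0.04 xmin 0.5501 n 104
  y 0.05 xmin 0.5501 n 103
  y 0.06 xmin 0.5501 n 110
  y 0.07 xmin 0.5501 n 124
  y 0.08 xmin 0.5501 n 104
  y 0.09 xmin 0.5525 n 100
  y 0.1 xmin 0.5525 n 60
```

View pics/crop1.png

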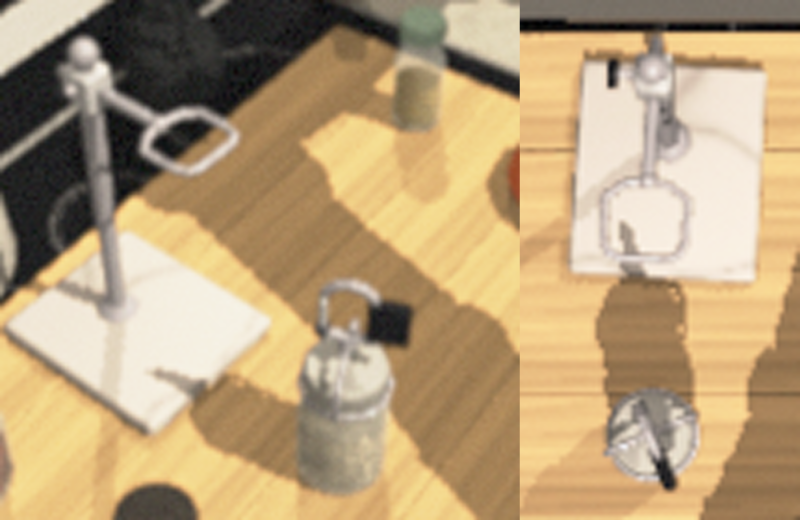

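The crop shows the stand turned about -3°, with its loop facing the robot. The hook's gate faces away from the robot, at a yaw of about 22°, close to the tool's present 23°. I'm moving to the jar.

>>> {"name": "send_rows", "arguments": {"deltas": "0.036 -0.031 -0.012 0; 0.072 -0.062 -0.024 0; 0.108 -0.093 -0.036 0; 0.144 -0.124 -0.048 0; 0.18 -0.155 -0.06 0", "claw": 1, "force": 40}}

```text
t: 2.1
eef_pos: [0.3704, -0.4057, 0.3]
tool_rot: [0.0, 0.98, 0.2, 0.0]
contact_force: [0.4, -0.6, -0.1]
gripper_width: 1.003
grasp_force: 0.0
```

>>> {"name": "send_rows", "arguments": {"deltas": "0.036 -0.031 0 0; 0.072 -0.062 0 0; 0.108 -0.093 0 0; 0.144 -0.124 0 0; 0.18 -0.155 0 0"}}

```text
t: 2.6
eef_pos: [0.475, -0.1925, 0.2997]
tool_rot: [0.0, 0.98, 0.2, 0.0]
contact_force: [1.7, -0.8, -0.8]
gripper_width: 0.999
grasp_force: 0.0
```

>>> {"name": "send_rows", "arguments": {"deltas": "0.0126 -0.048 0 0; 0.025 -0.096 0 0; 0.038 -0.145 0 1; 0.05 -0.193 0 1; 0.063 -0.242 0 1"}}

```text
t: 3.1
eef_pos: [0.4368, 0.054, 0.2997]
tool_rot: [0.0, 0.981, 0.192, 0.001]
contact_force: [0.6, 0.7, 1.2]
gripper_width: 1.0
grasp_force: 0.0
```

Run:
```python
from h import *
np.set_printoptions(precision=4,suppress=True)
o=bot.get_obs();print(o["t"],o["eef_pos"],o["tool_rot"],o["contact_force"],o["q"])
c=bot.read_camera("scene")
for q in("grip_tab","crook","gate_spot"):
    for r in bot.landmark_of(c,q)[:1]: print(q,round(r["confidence"],2),np.array(r["xyz"]))
m=bot.masks_of(c,"hanging_jar")[0]["mask"]
P=cloud(c,m); I=c["img"][m&(c["depth"]>0)]
T=P[(I.max(1)<60)&(P[:,2]>.145)]; print(len(T),np.percentile(T,[5,50,95],axis=0))
print(cv2.minAreaRect(T[:,:2].astype(np.float32)*1000))
cv2.imwrite("pics/crop2.png",cv2.resize(c["img"][120:290,170:340],(600,600),interpolation=2)[:,:,::-1])
```

```text
3.1 [0.4368 0.054  0.2997] [0.0003 0.9814 0.1918 0.0005] [0.6439 0.6561 1.199 ] [ 0.1873  0.0504 -0.463   1.9834  0.0258  1.1122 -1.4714]
grip_tab 0.55 [0.4401 0.0575 0.1701]
crook 0.64 [0.4673 0.0626 0.1887]
gate_spot 0.66 [0.4776 0.0696 0.1765]
83 [[0.4278 0.0549 0.1584]
 [0.4364 0.0587 0.1724]
 [0.4447 0.0628 0.1831]]
((436.4325866699219, 57.884605407714844), (19.734512329101562, 6.158527374267578), 19.22513771057129)
```

View pics/crop2.png

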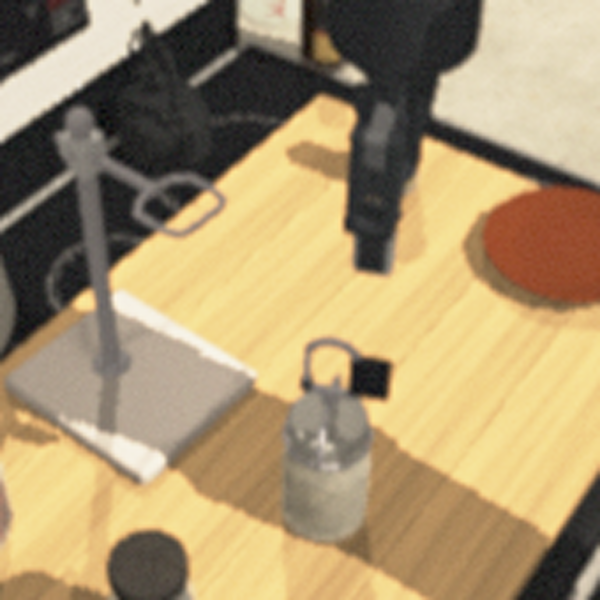

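The gripper is above the tab, at about (375,270) in the crop, and lines up with it to within 2 mm and 1–2°. I'll descend, then close.

>>> {"name": "send_rows", "arguments": {"deltas": "0 0 0.04 0; 0 0 0.08 0; 0 0 0.115 0; 0 0 0.135 0; 0 0 0.143 0"}}

```text
t: 3.85
eef_pos: [0.4364, 0.0502, 0.1542]
tool_rot: [0.0, 0.982, 0.191, -0.002]
contact_force: [-0.3, -0.3, 0.5]
gripper_width: 0.999
grasp_force: 0.0
```

>>> {"name": "send_rows", "arguments": {"deltas": "0 0 0 0; 0 0 0 0; 0 0 0 0; 0 0 0 0; 0 0 0 0", "claw": 0, "force": 60}}

```text
t: 4.35
eef_pos: [0.4379, 0.0523, 0.157]
tool_rot: [0.0, 0.981, 0.192, 0.001]
contact_force: [-1.0, 2.6, 0.6]
gripper_width: 0.143
grasp_force: 0.5
```

>>> {"name": "send_rows", "arguments": {"deltas": "0 0 0 0; 0 0 0 0; 0 0 0 0; 0 0 0 0; 0 0 0 0"}}

```text
t: 4.85
eef_pos: [0.4379, 0.0523, 0.1569]
tool_rot: [0.0, 0.981, 0.192, 0.0]
contact_force: [-1.3, -0.0, 6.7]
gripper_width: 0.102
grasp_force: 61.2
```

>>> {"name": "send_rows", "arguments": {"deltas": "0 0 -0.01 0; 0 0 -0.025 0; 0 0 -0.04 0; 0 0 -0.055 0; 0 0 -0.07 0"}}

```text
t: 5.35
eef_pos: [0.4368, 0.0521, 0.2269]
tool_rot: [-0.0, 0.981, 0.192, -0.001]
contact_force: [1.1, 0.3, -2.0]
gripper_width: 0.097
grasp_force: 59.8
```

>>> {"name": "send_rows", "arguments": {"deltas": "0 0 0 5; 0 0 0 10; 0 0 0 15; 0 0 0 20; 0 0 0 25"}}

```text
t: 5.85
eef_pos: [0.4368, 0.0521, 0.2263]
tool_rot: [0.0, 1.0, -0.027, -0.001]
contact_force: [0.1, -0.2, -2.8]
gripper_width: 0.094
grasp_force: 60.0
```

```bash
cat > m.py <<'E'
from h import *
import sys
np.set_printoptions(precision=4,suppress=True)
o=bot.get_obs();w,x,y,z=o["tool_rot"];print(o["t"],o["eef_pos"],"yaw",np.degrees(2*np.arctan2(y,x)),o["contact_force"],o["gripper_width"])
A=[]
for n in("scene","top"):
    c=bot.read_camera(n)
    for q in("hanging_jar","grip_tab","crook","gate_spot","collar"):
        for r in bot.landmark_of(c,q)[:1]: print(n,q,round(r["confidence"],2),np.array(r["xyz"]))
    P=cloud(c,bot.masks_of(c,"stand")[0]["mask"])
    L=P[(P[:,2]>.232)&(P[:,2]<.258)&(P[:,0]<.575)&(P[:,0]>.545)&(abs(P[:,1]-.063)<.014)]
    if len(L): print(" bar",len(L),np.median(L,axis=0))
    A.append(c["img"])
s=cv2.resize(A[0][120:280,170:330],(500,500),interpolation=2); t=cv2.resize(A[1][125:245,185:257],(300,500),interpolation=2)
cv2.imwrite(f"pics/{sys.argv[1]}.png",np.hstack([s,t])[:,:,::-1])
E
python3 m.py crop3
```

```text
5.85 [0.4368 0.0521 0.2263] yaw -3.060545849860127 [ 0.1335 -0.1804 -2.771 ] 0.09378953434045068
scene hanging_jar 0.62 [0.4659 0.0512 0.0952]
scene grip_tab 0.57 [0.4396 0.0516 0.2345]
scene crook 0.72 [0.4672 0.0505 0.2543]
scene gate_spot 0.56 [0.482  0.0509 0.2467]
scene collar 0.96 [0.6688 0.0619 0.2432]
 bar 10 [0.558  0.0621 0.2455]
top collar 0.75 [0.6695 0.0557 0.2472]
 bar 28 [0.5615 0.0624 0.2473]
```

View pics/crop3.png

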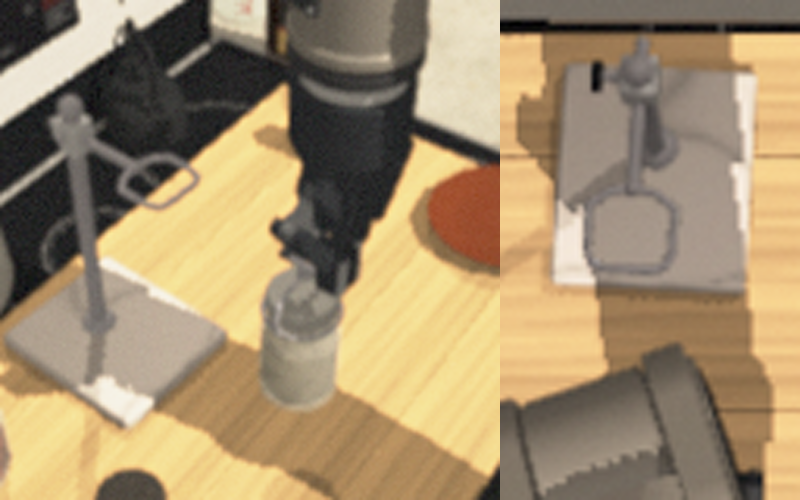

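The jar is held upright, at about (300,330) in the left crop, and the loop is clear ahead of it. I'll line up laterally, short of the bar.

>>> {"name": "send_rows", "arguments": {"deltas": "0.013 -0.004 -0.001 0; 0.027 -0.009 -0.001 0; 0.04 -0.013 -0.001 0; 0.05 -0.016 -0.001 0; 0.055 -0.0165 -0.001 0"}}

```text
t: 7.05
eef_pos: [0.4946, 0.0666, 0.2271]
tool_rot: [-0.0, 1.0, -0.025, 0.0]
contact_force: [-0.2, 0.4, -2.9]
gripper_width: 0.095
grasp_force: 59.9
```

>>> {"name": "send_rows", "arguments": {"deltas": "0.003 0 0 0; 0.006 0 0 0; 0.009 0 0 0; 0.009 0 0 0; 0.009 0 0 0"}}

```text
t: 7.55
eef_pos: [0.502, 0.0654, 0.2274]
tool_rot: [0.0, 1.0, -0.025, -0.0]
contact_force: [-0.1, -0.7, -3.0]
gripper_width: 0.099
grasp_force: 60.0
```

```bash
python3 m.py crop4
```

```text
7.55 [0.502  0.0654 0.2274] yaw -2.8711439219044665 [-0.1266 -0.6779 -2.9968] 0.09880363414471194
scene hanging_jar 0.88 [0.5311 0.0666 0.096 ]
scene grip_tab 0.75 [0.5051 0.0662 0.2372]
scene crook 0.55 [0.533  0.0652 0.2576]
scene gate_spot 0.89 [0.5423 0.0653 0.2464]
scene collar 0.56 [0.6689 0.0593 0.2438]
top crook 0.47 [ 0.4445 -0.2755  0.0246]
top collar 0.92 [0.6726 0.0538 0.2475]
```

View pics/crop4.png

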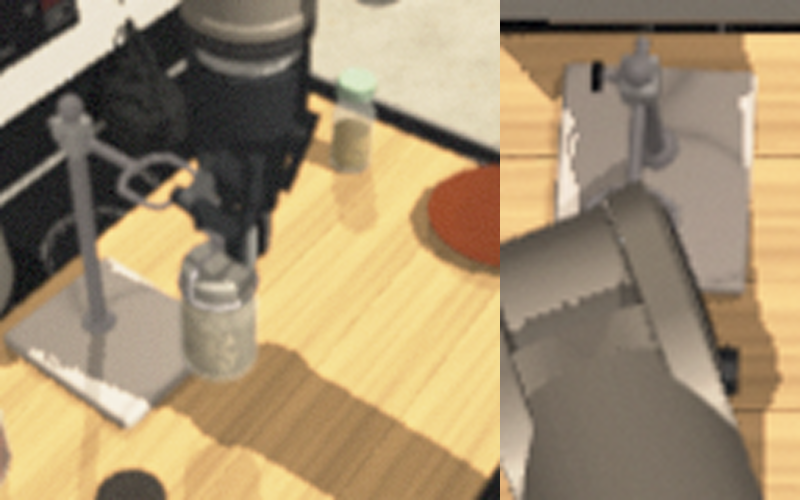

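Still clear of the bar by about 7 mm. I'll advance gently, watching the force.

>>> {"name": "send_rows", "arguments": {"deltas": "0.001 0 0 0; 0.002 0 0 0; 0.003 0 0 0; 0.004 0 0 0; 0.005 0 0 0"}}

```text
t: 8.75
eef_pos: [0.5073, 0.0653, 0.2273]
tool_rot: [-0.0, 1.0, -0.025, 0.0]
contact_force: [0.6, 0.4, -3.1]
gripper_width: 0.098
grasp_force: 60.0
```

>>> {"name": "send_rows", "arguments": {"deltas": "0.001 0 0 0; 0.002 0 0 0; 0.003 0 0 0; 0.003 0 0 0"}}

```text
t: 9.15
eef_pos: [0.5103, 0.0651, 0.2273]
tool_rot: [-0.0, 1.0, -0.025, 0.0]
contact_force: [-0.1, -0.7, -3.8]
gripper_width: 0.101
grasp_force: 60.0
```

>>> {"name": "send_rows", "arguments": {"deltas": "0.001 0 0 0; 0.002 0 0 0; 0.003 0 0 0; 0.003 0 0 0"}}

```text
t: 9.55
eef_pos: [0.5128, 0.065, 0.2272]
tool_rot: [0.0, 1.0, -0.025, -0.001]
contact_force: [-1.7, 0.1, -2.2]
gripper_width: 0.095
grasp_force: 60.1
```

>>> {"name": "send_rows", "arguments": {"deltas": "0.001 0 0 0; 0.002 0 0 0; 0.002 0 0 0"}}

```text
t: 9.85
eef_pos: [0.5149, 0.0649, 0.2271]
tool_rot: [0.0, 1.0, -0.025, -0.0]
contact_force: [-2.9, 1.1, -1.5]
gripper_width: 0.096
grasp_force: 60.1
```

>>> {"name": "send_rows", "arguments": {"deltas": "0.001 0 0 0; 0.002 0 0 0; 0.002 0 0 0"}}

```text
t: 10.15
eef_pos: [0.5171, 0.0648, 0.2272]
tool_rot: [0.0, 1.0, -0.025, -0.0]
contact_force: [-3.5, 1.0, -2.7]
gripper_width: 0.099
grasp_force: 60.1
```

The force is soft and rising, so the gate is opening. Contact was at TCP x≈0.512. I'll push on.

>>> {"name": "send_rows", "arguments": {"deltas": "0.0015 0 0 0; 0.003 0 0 0; 0.0045 0 0 0; 0.006 0 0 0; 0.006 0 0 0"}}

```text
t: 10.65
eef_pos: [0.523, 0.0644, 0.227]
tool_rot: [0.0, 1.0, -0.025, -0.0]
contact_force: [-4.3, 0.9, -4.5]
gripper_width: 0.098
grasp_force: 60.0
```

>>> {"name": "send_rows", "arguments": {"deltas": "0.001 0 0 0; 0.002 0 0 0; 0.003 0 0 0; 0.004 0 0 0; 0.004 0 0 0"}}

```text
t: 11.15
eef_pos: [0.5268, 0.0642, 0.2268]
tool_rot: [0.0, 1.0, -0.025, -0.001]
contact_force: [-3.7, -0.2, -5.3]
gripper_width: 0.094
grasp_force: 59.8
```

>>> {"name": "send_rows", "arguments": {"deltas": "0.001 0 0 0; 0.002 0 0 0; 0.003 0 0 0; 0.004 0 0 0; 0.004 0 0 0"}}

```text
t: 11.65
eef_pos: [0.5312, 0.0638, 0.2269]
tool_rot: [0.0, 1.0, -0.025, -0.0]
contact_force: [-1.5, 0.4, -8.1]
gripper_width: 0.1
grasp_force: 59.3
```

>>> {"name": "send_rows", "arguments": {"deltas": "0.001 0 0 0; 0.002 0 0 0; 0.003 0 0 0; 0.003 0 0 0; 0.003 0 0 0"}}

```text
t: 12.15
eef_pos: [0.5358, 0.0641, 0.2285]
tool_rot: [-0.0, 1.0, -0.025, 0.002]
contact_force: [-0.0, -0.1, -4.1]
gripper_width: 0.093
grasp_force: 59.9
```

>>> {"name": "send_rows", "arguments": {"deltas": "0.0005 0 0 0; 0.001 0 0 0; 0.001 0 0 0; 0.001 0 0 0"}}

```text
t: 12.55
eef_pos: [0.5353, 0.0639, 0.2274]
tool_rot: [-0.0, 1.0, -0.025, 0.0]
contact_force: [0.1, -0.6, -2.4]
gripper_width: 0.097
grasp_force: 59.9
```

>>> {"name": "send_rows", "arguments": {"deltas": "0.001 0 0 0; 0.001 0 0 0; 0.001 0 0 0"}}

```text
t: 12.85
eef_pos: [0.5362, 0.0638, 0.2273]
tool_rot: [0.0, 1.0, -0.025, -0.0]
contact_force: [-0.5, -0.4, -2.6]
gripper_width: 0.102
grasp_force: 59.9
```

>>> {"name": "send_rows", "arguments": {"deltas": "0.001 0 0 0; 0.002 0 0 0; 0.002 0 0 0; 0.002 0 0 0"}}

```text
t: 13.25
eef_pos: [0.5382, 0.0637, 0.2273]
tool_rot: [0.0, 1.0, -0.025, -0.0]
contact_force: [-0.4, 0.1, -3.0]
gripper_width: 0.095
grasp_force: 59.9
```

>>> {"name": "send_rows", "arguments": {"deltas": "-0.001 0 0 0; -0.003 0 0.001 0; -0.005 0 0.003 0; -0.005 0 0.006 0; -0.005 0 0.008 0"}}

```text
t: 13.75
eef_pos: [0.5329, 0.0639, 0.2189]
tool_rot: [0.0, 1.0, -0.025, -0.0]
contact_force: [-0.2, -0.2, -3.1]
gripper_width: 0.098
grasp_force: 59.9
```

>>> {"name": "send_rows", "arguments": {"deltas": "0 0 0.001 0; 0 0 0.002 0; 0 0 0.003 0; 0 0 0.003 0"}}

```text
t: 14.15
eef_pos: [0.5331, 0.0639, 0.2162]
tool_rot: [0.0, 1.0, -0.025, -0.0]
contact_force: [0.2, -0.8, -3.2]
gripper_width: 0.1
grasp_force: 59.9
```

>>> {"name": "send_rows", "arguments": {"deltas": "0 0 0.001 0; 0 0 0.002 0; 0 0 0.002 0"}}

```text
t: 14.45
eef_pos: [0.5331, 0.0639, 0.2142]
tool_rot: [0.0, 1.0, -0.025, -0.0]
contact_force: [-0.4, -0.9, -2.7]
gripper_width: 0.096
grasp_force: 59.9
```

>>> {"name": "send_rows", "arguments": {"deltas": "0 0 0.001 0; 0 0 0.001 0; 0 0 0.001 0"}}

```text
t: 14.75
eef_pos: [0.5332, 0.0639, 0.2133]
tool_rot: [0.0, 1.0, -0.025, -0.0]
contact_force: [-0.0, 0.4, -2.0]
gripper_width: 0.097
grasp_force: 59.9
```

>>> {"name": "send_rows", "arguments": {"deltas": "0 0 0.001 0; 0 0 0.001 0; 0 0 0.001 0"}}

```text
t: 15.05
eef_pos: [0.5334, 0.064, 0.2125]
tool_rot: [-0.0, 1.0, -0.025, 0.0]
contact_force: [-0.3, -0.3, -1.0]
gripper_width: 0.099
grasp_force: 60.2
```

>>> {"name": "send_rows", "arguments": {"deltas": "0 0 0.0005 0; 0 0 0.001 0; 0 0 0.001 0"}}

```text
t: 15.35
eef_pos: [0.5335, 0.064, 0.212]
tool_rot: [-0.0, 1.0, -0.025, 0.001]
contact_force: [-2.2, 0.5, 5.4]
gripper_width: 0.095
grasp_force: 61.1
```

>>> {"name": "send_rows", "arguments": {"deltas": "0 0 0.0003 0; 0 0 0.0003 0; 0 0 0.0003 0; 0 0 0.0003 0; 0 0 0.0003 0"}}

```text
t: 15.85
eef_pos: [0.5336, 0.064, 0.212]
tool_rot: [0.0, 1.0, -0.025, 0.001]
contact_force: [-2.1, -1.2, 6.8]
gripper_width: 0.1
grasp_force: 61.4
```

>>> {"name": "send_rows", "arguments": {"deltas": "0 0 0 0; 0 0 0 0; 0 0 0 0; 0 0 0 0"}}

```text
t: 16.25
eef_pos: [0.5336, 0.064, 0.212]
tool_rot: [0.0, 1.0, -0.025, 0.001]
contact_force: [-3.3, -1.1, 5.8]
gripper_width: 0.095
grasp_force: 61.4
```

>>> {"name": "send_rows", "arguments": {"deltas": "0 0 -0.0005 0; 0 0 -0.001 0; 0 0 -0.001 0; 0 0 -0.001 0"}}

```text
t: 16.65
eef_pos: [0.5334, 0.064, 0.2122]
tool_rot: [-0.0, 1.0, -0.025, 0.0]
contact_force: [-1.1, -0.5, 3.4]
gripper_width: 0.097
grasp_force: 60.9
```

```bash
python3 m.py crop5
```

```text
16.65 [0.5334 0.064  0.2122] yaw -2.8638783460573984 [-1.1451 -0.4601  3.3615] 0.0972633847886025
scene hanging_jar 0.62 [0.5644 0.0624 0.0816]
scene grip_tab 0.62 [0.5379 0.0626 0.223 ]
scene crook 0.65 [0.5657 0.0634 0.2423]
scene gate_spot 0.84 [0.5772 0.0617 0.2333]
scene collar 0.61 [0.668  0.0586 0.243 ]
top crook 0.63 [ 0.4414 -0.2762  0.0257]
top collar 0.9 [0.6696 0.057  0.2473]
```

View pics/crop5.png

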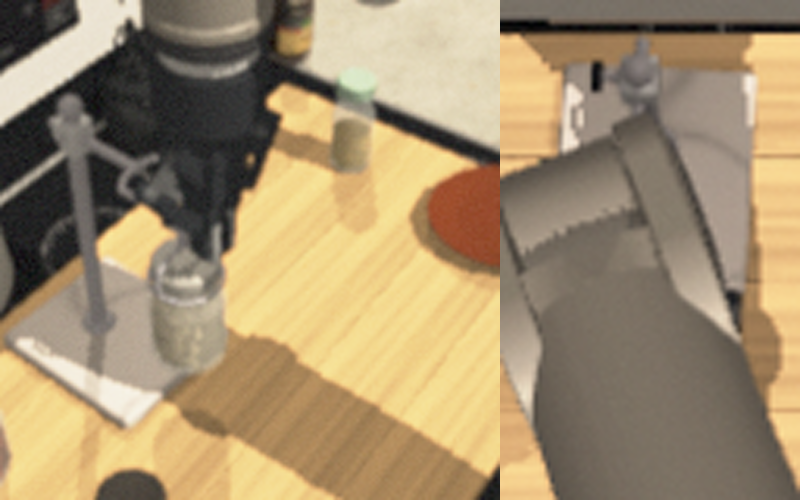

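The crook is level with the loop (0.242 against 0.243) and the jar hangs in it at about (190,310) in the left crop. I'll ease the load and open.

>>> {"name": "send_rows", "arguments": {"deltas": "0 0 -0.0006 0; 0 0 -0.0006 0; 0 0 -0.0006 0"}}

```text
t: 17.65
eef_pos: [0.5332, 0.064, 0.2124]
tool_rot: [-0.0, 1.0, -0.025, -0.0]
contact_force: [1.3, -0.3, 0.8]
gripper_width: 0.096
grasp_force: 60.5
```

>>> {"name": "send_rows", "arguments": {"deltas": "0 0 0 0; 0 0 0 0; 0 0 0 0; 0 0 0 0; 0 0 0 0", "claw": 0.25, "force": 20}}

```text
t: 18.15
eef_pos: [0.533, 0.0639, 0.2125]
tool_rot: [0.0, 1.0, -0.025, -0.0]
contact_force: [-0.3, 0.1, 0.2]
gripper_width: 0.251
grasp_force: 0.0
```

>>> {"name": "send_rows", "arguments": {"deltas": "0 0 0 0; 0 0 0 0; 0 0 0 0; 0 0 0 0; 0 0 0 0", "claw": 0.6}}

```text
t: 18.65
eef_pos: [0.5332, 0.064, 0.2126]
tool_rot: [0.0, 1.0, -0.025, 0.0]
contact_force: [-0.8, 0.3, -0.3]
gripper_width: 0.598
grasp_force: 0.0
```

>>> {"name": "send_rows", "arguments": {"deltas": "0 0 -0.01 0; 0 0 -0.03 0; 0 0 -0.055 0; 0 0 -0.08 0; 0 0 -0.1 0"}}

```text
t: 19.15
eef_pos: [0.5335, 0.0642, 0.315]
tool_rot: [-0.0, 1.0, -0.025, 0.001]
contact_force: [1.0, 0.3, 0.2]
gripper_width: 0.603
grasp_force: 0.0
```

>>> {"name": "send_rows", "arguments": {"deltas": "0 0.03 -0.01 0; 0 0.07 -0.02 0; 0 0.11 -0.02 0; 0 0.15 -0.02 0; 0 0.18 -0.02 0"}}

```text
t: 19.65
eef_pos: [0.5237, -0.1187, 0.3336]
tool_rot: [0.0, 1.0, -0.026, 0.001]
contact_force: [0.4, -0.0, -0.0]
gripper_width: 0.602
grasp_force: 0.0
```

>>> {"name": "send_rows", "arguments": {"deltas": "0 0 0 0; 0 0 0 0; 0 0 0 0; 0 0 0 0; 0 0 0 0"}}

```text
t: 20.15
eef_pos: [0.5243, -0.1146, 0.3327]
tool_rot: [-0.0, 1.0, -0.024, 0.0]
contact_force: [-0.0, -0.4, 0.8]
gripper_width: 0.599
grasp_force: 0.0
```

```bash
python3 m.py crop6
```

```text
20.15 [ 0.5243 -0.1146  0.3327] yaw -2.7521620592588762 [-0.0212 -0.4443  0.7862] 0.5988132686295496
scene hanging_jar 0.58 [0.5613 0.0648 0.0807]
scene grip_tab 0.72 [0.5347 0.0637 0.2215]
scene crook 0.9 [0.5648 0.0566 0.239 ]
scene gate_spot 0.69 [0.577  0.0605 0.2332]
scene collar 0.56 [0.6696 0.0597 0.2393]
 bar 3 [0.5586 0.0705 0.2452]
top hanging_jar 0.69 [0.5626 0.0595 0.0828]
top grip_tab 0.71 [0.542  0.068  0.2237]
top crook 0.97 [0.5585 0.0615 0.2454]
top gate_spot 0.79 [0.5778 0.062  0.2326]
top collar 0.9 [0.6702 0.058  0.2478]
 bar 1 [0.5616 0.051  0.2463]
```

View pics/crop6.png

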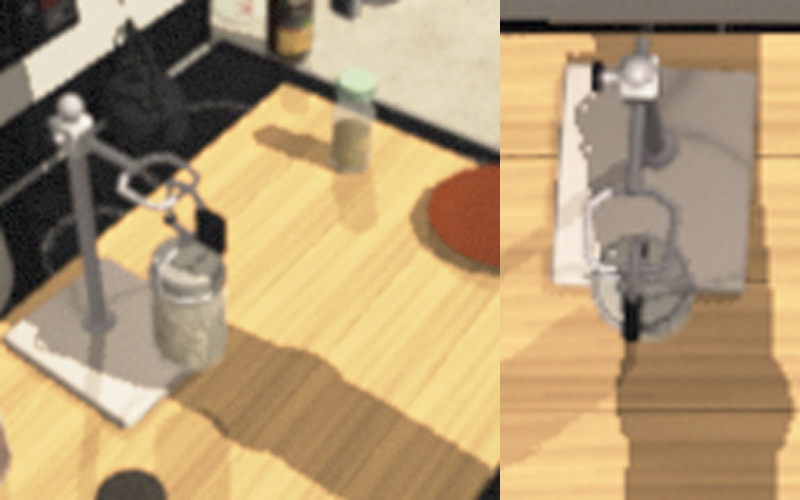

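The jar hangs from the front bar, hook through the loop at about (170,190) in the left crop, with the bystanders where they were. I'll let any swing die down, then hand in.

>>> {"name": "send_rows", "arguments": {"deltas": "0 0 0 0; 0 0 0 0; 0 0 0 0; 0 0 0 0; 0 0 0 0"}}

```text
t: 21.35
eef_pos: [0.5242, -0.1158, 0.3326]
tool_rot: [0.0, 1.0, -0.025, -0.0]
contact_force: [0.2, 0.0, -0.3]
gripper_width: 0.601
grasp_force: 0.0
```

>>> {"name": "send_rows", "arguments": {"deltas": "0 0 0 0; 0 0 0 0; 0 0 0 0; 0 0 0 0; 0 0 0 0"}}

```text
t: 21.85
eef_pos: [0.5241, -0.1158, 0.3326]
tool_rot: [0.0, 1.0, -0.025, -0.0]
contact_force: [-0.4, 0.7, 1.0]
gripper_width: 0.602
grasp_force: 0.0
```

>>> {"name": "send_rows", "arguments": {"deltas": "0 0 0 0; 0 0 0 0; 0 0 0 0; 0 0 0 0; 0 0 0 0"}}

```text
t: 22.35
eef_pos: [0.5242, -0.1158, 0.3326]
tool_rot: [0.0, 1.0, -0.025, 0.0]
contact_force: [-0.5, 0.1, 0.1]
gripper_width: 0.602
grasp_force: 0.0
```

>>> {"name": "send_rows", "arguments": {"deltas": "0 0 0 0; 0 0 0 0; 0 0 0 0; 0 0 0 0; 0 0 0 0"}}

```text
t: 22.85
eef_pos: [0.5242, -0.1158, 0.3326]
tool_rot: [-0.0, 1.0, -0.025, 0.0]
contact_force: [0.2, 0.5, -0.3]
gripper_width: 0.599
grasp_force: 0.0
```

```bash
python3 -c "
from station import bot
print(bot.hand_in())"
```

```text
the job is handed in; nothing more can be done
None
```

The jar hangs by its snap hook from the loop's front bar; it held a pull of about 9–10 N for over half a second, was released with the gripper clear, and the job was handed in at about 23 s (no verdict was returned).

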